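# Slide the form tray into the marked level of the desktop rack

## Robot

A 6-joint arm with a two-finger parallel gripper is mounted at the origin on the work surface. World frame = base frame: x ahead of the robot, y to its left, z up, the work surface at z = 0. Lengths are in mm, angles in rad, forces in N, time in s.
With the tool pointing down it reaches from about 400 to 925 mm from the base axis. Payload 12.5 kg.
Tool frame: the origin (TCP) lies on the mounting face of the last link; the fingertips stand 190 mm ahead of it and the grasp point (between the pads) lies 171 mm ahead of it; z points along the fingers, y is the line along which they close (so a half turn about z gives the same grasp; the last joint's range is limited). The gripper opens to 95 mm and grips with 3 to 60 N. Pads are 20 mm wide; open, the fingers measure 119 mm over their backs; the gripper's body (75 mm by 180 mm) begins 59 mm behind the grasp point.
Start: joints at [-1.449, 0.491, 1.559, -0, 1.092, -0.106], TCP at [141.167, -608.849, 404.761] pointing down, gripper open.
Joint ranges: [-3.1, 3.1], [-0.84, 2.19], [0.05, 2.79], [-1.13, 4.28], [0.06, 2.93], [-2.69, 2.69]. Speed limits (rad/s): [2.22, 2.22, 2.79, 3.14, 3.14, 3.14].

## Interface

Orientations are given as [roll, pitch, yaw] about the fixed x, y, z axes, in that order (R = Rz(yaw) Ry(pitch) Rx(roll)).
In Python, from cell import * gives the robot as it stands.
- The arm moves only by the tool arm_command, never from a script. Its argument "rows" is a list that holds one entry, the list of rows, each a list of 7 numbers: the shift along the tool's x, y, z normalised to -1 to 1, where 1 is 0.15 m, then the turn, a rotation vector about the tool's x, y, z normalised to -1 to 1, where 1 is 360 degrees, then the opening, from -1 (shut) to 1 (fully open). A call has 1 to 10 rows; each row is the pose to reach, as a shift and turn from the pose commanded when the call began, along the tool's axes at that moment, turning the shorter way round; what a row does not reach only later rows make up. A row lasts 1/12 s, in which the tool goes at most 41.7 mm and 7.16 degrees, less where a joint would pass 70% of its speed; a pose out of reach is approached as far as the arm can. A call with a number of a shift or a turn outside -1 to 1 is refused whole. A call with a gripper value outside its range is refused whole. The fingers move at their own pace and stop on an object; the grip force is fixed at half the most. Time passes only in rows, so rows that repeat a pose let the fingers close. It gives the time, the measured TCP pose, the force, the opening and the grip force at its end, in the units of the state.
- state(): the state, without advancing time (a new reading comes with each control period).
- read_camera(name): name is "scene" or "top" or "wrist"; returns (picture, depth): 400x640x3 uint8, red, green, blue; 400x640 float32, mm along the optical axis (not along the pixel's ray), 0 where there is no reading.
- get_calibration(name): a dict with "camera_matrix" (3x3 intrinsics, pixels), "position" and "orientation" of the camera in the world; the wrist camera has in their place "hand_eye" (4x4, takes a point from camera to tool coordinates, whose origin is the TCP and whose axes are the flange's). Camera axes: x right, y up, looking along -z (the intrinsics and any distortion apply to the point x, -y, -z); pixel columns grow to the right and rows downward; lengths in mm; the calibration is good to about 2 mm. A picture is of the moment at which its call begins: read the wrist's pose just before it. get_calibration takes no time and is no camera call.
- job_done(): hands the job in; it is judged then, once.
The state is a dict: "t": time; "joints": joint angles; "qvel": joint speeds; "tau": joint torques, N m; "eef_pos": TCP position; "tcp_rot": TCP orientation; "ft_force": force on the tool from outside, world axes, zero at the start; "moment": the same for the moment, N m; "opening": opening from 0.0 (shut) to 1.0 (fully open); "grip_force": force on a finger pad.
Only numpy, scipy, OpenCV 4.12 (cv2) and the standard library are available. Lean on these libraries where they do the work, as an engineer would, in place of code of your own. Each camera call takes 0.05 s, during which the arm holds its last target. There are 200 camera calls.

## Task

Pick up the grey form tray by its upright pull and slide it, far edge first, onto the pair of rails in the desktop rack that is nearest in height to the black marker clip on the rack's post. How deep the rails sit is not known exactly, so go by feel: push the tray gently back against the rack's sprung back frame until its near edge clears the small lugs at the front of the rails, lower it flat behind those lugs and let go. Never force the tray against the rack, and leave the marker and the other things on the desk where they are.

Things in the scene. Friction and masses are not known exactly. Their poses are not given: they have to be found in the camera images.
- tray: Grey plastic form tray lying on the desk, 0.19 to 0.30 kg. Flat sheet 150 mm deep (x), 218 wide (y), 4 thick, with a 7 mm high rim 20 mm or more inside its side edges. A tongue 60 mm wide, 4 thick runs 55 mm from the near edge to -x and carries the upright pull. Origin: centre of the sheet's underside; near edge x = -75 mm. x points from the pull to the far edge, z up.
- tray_pull (a point): Grip point of the tray's pull: an upright plate 9 mm thick (tray x), 60 mm wide (y), from 4 to 44 mm above the underside; the point is at x = -125.5, y = 0, z = 28 mm in the tray's frame, mid-thickness. Pinch it from above, fingers closing along tray x; 46 mm of clear tongue lies between it and the sheet. Same axes as the tray.
- tray_far (a point): Middle of the lower far edge of the tray's sheet (x = +75, y = 0, z = 0 mm in the tray's frame), the edge that enters the rack first. Same axes as the tray. Too much force: over 25 N between tray and rack, e.g. when it is bottomed against the back, jammed, or twisted flat by the arm while already lying on the rails.
- rack: Fixed desktop rack: four dark steel posts 122 mm high, |y| 115 to 125, x -73 to +103 mm, holding an aluminium insert with three rail pairs. Open front faces -x. Origin: centre of its underside; x points into the rack, z up. Rail tops at z = 42, 74, 106 mm. The insert is screwed on through slots: it sits anywhere from 8 mm nearer to 8 mm deeper (x) than nominal, not reported.
- rack_front (a point): Point on the rack at x = -73, y = 0, z = 122 mm, level with the tops and the front faces of the front posts. Axes as the rack. In nominal rack x, all moving with the insert: rails run -80 to +90 (|y| 96 to 112 mm, 4 thick); a lug 5 mm high stands on every rail's front end, -80 to -76; side flanges at |y| = 112 (3 mm play each side), 12 mm up, flared outwards ahead of -80 to -100.
- rack_back (a point): Point at rack x = 103, y = 0, z = 122 mm, at the rear posts. Nominal, moving with the insert: hold-down guides at x 30 to 72, 8 mm over each rail (enter with far edge down on the rail, near edge above the lugs: tilt 0.035 to 0.08 rad); sprung back, face at 72.5, yields at 6 N, +2 N/mm: near edge clears the lugs at 9 N, hard stop (3.5 mm) at 13 N; push about 11 N, then lower flat.
- marker_tip (a point): Front end of the pointer of the black marker clip (20 x 10 x 14 mm, pointer 4 mm thick) on the outside of the rack's front post on its -y side; at rack x = -105, y = -131 mm, z 42 to 106 mm. The rail pair whose top face is nearest to it in height is the one to use.
- tape: Bystander: cardboard-coloured roll of tape, 100 mm across, 48 mm high. Origin: centre of its underside.
- mug: Bystander: white mug, 80 mm across, 95 mm high. Origin: centre of its underside.
- bottle: Bystander: white bottle, 60 mm across, 110 mm high. Origin: centre of its underside.
- stapler: Bystander: black stapler, 120 x 34 x 42 mm. Origin: centre of its underside.

How it is judged (in metres and radians):
On the way, in this order (a step that is already met when the one before it is completed fails the run):
1. the tray is lifted clear of the desk (height (world z) of tray above 0.03 m), for 0.2 s.
2. the tray's far edge is down on the marked rail pair and under its hold-down guides (((z of marker_tip in the frame of rack between 0.022 and 0.062 m and z of tray_far in the frame of rack between 0.039 and 0.047 m) or (z of marker_tip in the frame of rack between 0.054 and 0.094 m and z of tray_far in the frame of rack between 0.071 and 0.079 m) or (z of marker_tip in the frame of rack between 0.086 and 0.126 m and z of tray_far in the frame of rack between 0.103 and 0.111 m)) and x of tray_far in the frame of rack above 0.045 m), for 0.05 s.
At the end, for the whole second after the job is handed in: Tray let go, at rest and flat (0.016 rad) on the rail pair nearest the marker in height (within 20 mm), behind the front lugs: origin at rack x = -1 mm within 11 mm, y within 6 mm, -2 to +2.2 mm of the rail top; pull to the front, straight within 0.05 rad (((z of marker_tip in the frame of rack between 0.022 and 0.062 m and z of tray in the frame of rack between 0.04 and 0.0442 m) or (z of marker_tip in the frame of rack between 0.054 and 0.094 m and z of tray in the frame of rack between 0.072 and 0.0762 m) or (z of marker_tip in the frame of rack between 0.086 and 0.126 m and z of tray in the frame of rack between 0.104 and 0.1082 m)) and angle between tray's own z axis and vertical below 0.016 rad and x of tray in the frame of rack between -0.012 and 0.01 m and y of tray in the frame of rack between -0.006 and 0.006 m and angle between the x axis of tray and the x axis of rack, either way round below 0.05 rad and x of tray_pull in the frame of rack below -0.1 m and linear speed of tray below 0.01 m/s and contact force between the fingers and tray below 0.05 N); the robot touches nothing.
It fails at once if the tray is forced against the rack (over 25 N) (contact force between tray and rack above 25 N).
It fails at once if the marker clip is shifted by more than 6 mm (distance of marker_tip from where it was at the start of the episode above 0.006 m).
It fails at once if the tape, mug, bottle or stapler is moved more than 20 mm (distance of any of tape, mug, bottle, stapler from where it was at the start of the episode above 0.02 m).
It also fails if it takes over 67 s, if anything falls off the work surface, if the arm or the gripper's body presses on something with over 40 N, if the wrist force passes 120 N, or if a joint passes its speed limit or range.

## Working session

There is one attempt and no reset: what is moved stays moved. The work goes in short steps, Python scripts to look and compute and a tool call to move; the robot and the scene stay as the last step left them, time stands still between calls to the robot, and variables do not carry over. Pictures are saved under pics/ and viewed, at most 10 in all, crops included, and the job is handed in when it is done.

Besides the shell and the picture viewer there is one more tool, called after "Call:" as name(argument=value, ...), one argument or row to a line, values as JSON. arm_command: Moves the arm, as the interface text tells. Its arguments: {"type":"object","properties":{"rows":{"type":"array","items":{"type":"array","items":{"type":"array","items":{"type":"number","minimum":-1,"maximum":1}}}}},"required":["rows"]}

```bash
mkdir -p pics; ls; cat > h.py <<'E'
from cell import *
import numpy as np, cv2
from scipy.spatial.transform import Rotation as R
def calib(n, st=None):
    c=get_calibration(n); K=np.array(c["camera_matrix"])
    if n=="wrist":
        T=np.eye(4); T[:3,:3]=R.from_euler('xyz',st["tcp_rot"]).as_matrix(); T[:3,3]=st["eef_pos"]
        T=T@np.array(c["hand_eye"])
    else:
        T=np.eye(4); T[:3,:3]=R.from_euler('xyz',c["orientation"]).as_matrix() if np.size(c["orientation"])==3 else np.array(c["orientation"]); T[:3,3]=c["position"]
    return K,T
def cloud(d,K,T):
    v,u=np.mgrid[:d.shape[0],:d.shape[1]]
    P=np.stack([(u-K[0,2])/K[0,0]*d,-(v-K[1,2])/K[1,1]*d,-d],-1)
    return P@T[:3,:3].T+T[:3,3]
def snap(n,tag):
    st=state(); im,d=read_camera(n); K,T=calib(n,st)
    cv2.imwrite(f"pics/{tag}.png",im[:,:,::-1]); np.savez(f"pics/{tag}.npz",im=im,d=d,K=K,T=T)
    return im,d,cloud(d,K,T)
E
python3 - <<'E'
from h import *
print(get_calibration("scene")); print(state())
a=snap("scene","s0")[0];b=snap("top","t0")[0]
for n in("scene","top"):print(calib(n))
E
```

```text
pics
{'camera_matrix': array([[441.82591404,   0.        , 320.52347077],
       [  0.        , 441.82591404, 198.03890343],
       [  0.        ,   0.        ,   1.        ]]), 'position': array([1204.91398993, -584.58612717,  780.34579242]), 'orientation': array([0.88084182, 0.00145633, 0.84048603])}
{'t': 0.0, 'joints': array([-1.44856654e+00,  4.91552750e-01,  1.55947564e+00, -1.28368294e-05,
        1.09165371e+00, -1.05587780e-01]), 'qvel': array([-9.19837989e-04, -3.86087021e-04, -7.29685781e-05,  9.66075047e-04,
        8.74890880e-04,  1.04604656e-04]), 'tau': array([-1.27628598e-03, -6.12645507e+01, -2.58180517e+01,  6.92520663e-02,
        4.82087815e-02, -1.30670296e-04]), 'eef_pos': array([ 141.18141755, -608.80562351,  404.15683624]), 'tcp_rot': array([-3.14050808e+00, -1.03496945e-04,  2.27823435e-01]), 'ft_force': array([-0.01962742, -0.3601349 , -1.13961397]), 'moment': array([-0.00395892, -0.01790101,  0.02982957]), 'grip_force': 0.0, 'opening': 0.9995925091015855}
(array([[441.82591404,   0.        , 320.52347077],
       [  0.        , 441.82591404, 198.03890343],
[... 193 characters left out ...]
-01,
        -5.84586127e+02],
       [-1.45633123e-03,  7.71274152e-01,  6.36501423e-01,
         7.80345792e+02],
       [ 0.00000000e+00,  0.00000000e+00,  0.00000000e+00,
         1.00000000e+00]]))
(array([[457.61210419,   0.        , 319.13397919],
       [  0.        , 457.61210419, 197.2198129 ],
       [  0.        ,   0.        ,   1.        ]]), array([[-1.96903907e-02,  9.86366538e-01, -1.63380971e-01,
         3.99429388e+02],
       [-9.99569122e-01, -1.58631953e-02,  2.46967657e-02,
        -3.32578422e+00],
       [ 2.17683190e-02,  1.63796863e-01,  9.86253886e-01,
         1.24491472e+03],
       [ 0.00000000e+00,  0.00000000e+00,  0.00000000e+00,
         1.00000000e+00]]))
```

View pics/s0.png

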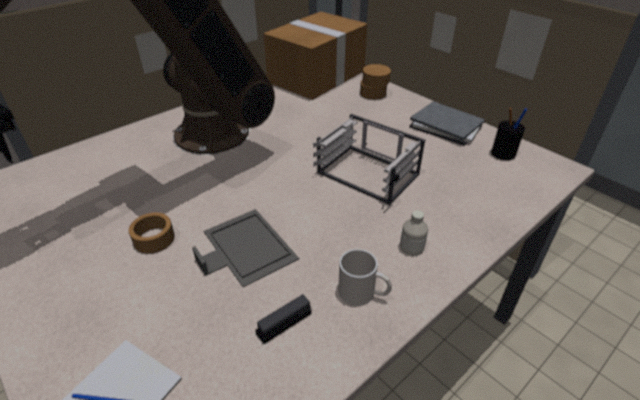

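View pics/t0.png

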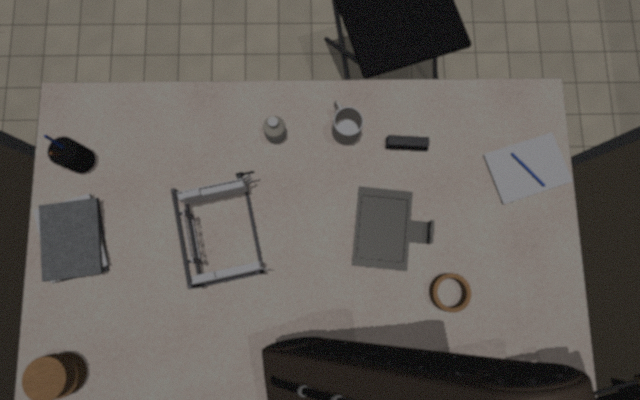

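The tray lies at about (383,228) in the top view with its pull at (430,232). The rack is at (218,232), front to the right (world -y), with the marker near (245,176). The tape is at (450,292), the mug at (347,123), the stapler at (407,143) and the bottle at (274,127).

```bash
python3 - <<'E'
from h import *
for t in("t0","s0"):
    f=np.load(f"pics/{t}.npz"); P=cloud(f["d"],f["K"],f["T"]); im=f["im"].astype(int); ok=f["d"]>0
    z=P[...,2]; x=P[...,0]; y=P[...,1]
    desk=ok&(abs(z)<15)&(x>300)&(x<750)&(abs(y)<600); print(t,"desk z",np.median(z[desk]), np.std(z[desk]))
    # tray: dark grey low things
    m=ok&(abs(z)<60)&(im.sum(-1)<330)&(x>350)&(x<700)&(y<20)&(y>-320)
    n,lab,stt,c=cv2.connectedComponentsWithStats(m.astype(np.uint8))
    for i in np.argsort(-stt[1:,4])[:4]+1:
        q=lab==i; print(" comp",stt[i],P[q].mean(0).round(1), P[q].min(0).round(), P[q].max(0).round(), cv2.minAreaRect(P[q&(z<20)][:,:2].astype(np.float32)) if (q&(z<20)).any() else "")
    p=ok&(z>22)&(z<60)&(x>400)&(x<650)&(y<-170)&(y>-290)
    if p.any(): print(" pull",p.sum(),P[p].mean(0),cv2.minAreaRect(P[p][:,:2].astype(np.float32)), np.percentile(z[p],95))
    r=ok&(z>110)&(z<135)&(y>50)&(y<480)&(x>350)&(x<680)
    n,lab,stt,c=cv2.connectedComponentsWithStats(r.astype(np.uint8))
    for i in range(1,n):
        if stt[i,4]>3: q=lab==i; print(" rack",stt[i],P[q].mean(0).round(1),P[q].min(0).round(),P[q].max(0).round())
    for nm,(u0,u1,v0,v1) in {"t0":("r",(150,300,150,310)),"s0":("r",(290,450,100,220))}[t:t] if 0 else []: pass
a=cv2.imread("pics/t0.png")[160:300,160:275]; b=cv2.imread("pics/s0.png")[110:210,300:440]
a=cv2.resize(a,None,fx=3.5,fy=3.5,interpolation=2); b=cv2.resize(b,None,fx=2.8,fy=2.8,interpolation=2)
o=np.zeros((490,800,3),np.uint8); o[:490,:402]=a[:490]; o[:280,404:404+392]=b; 
o=cv2.convertScaleAbs(o,alpha=1.6); cv2.imwrite("pics/c0.png",o)
E
```

```text
t0 desk z 1.1403613391942145 3.1696842889925776
 comp [ 351  186   75   85 4825] [ 515.5 -210.6    5.1] [ 403. -320.   -5.] [ 636. -117.   19.] ((515.8294677734375, -225.5743408203125), (196.15176391601562, 222.07980346679688), 83.03192138671875)
 rack [ 171  175   79  115 1115] [507.4 281.  120.3] [368. 143. 110.] [646. 335. 131.]
 rack [221 262  43  16  91] [407.1 147.2 118.5] [395. 108. 110.] [429. 210. 130.]
 rack [265 269   4   1   4] [411.5  99.5 120.1] [411.  96. 118.] [412. 103. 122.]
s0 desk z -0.22327177801679454 3.042954885959
 comp [ 202  210   97   77 4231] [ 525.3 -216.3    4.1] [ 401. -320.   -3.] [ 635. -121.   14.] ((513.4896850585938, -224.66952514648438), (189.2451171875, 226.6077423095703), 83.32901000976562)
 rack [313 114 113  63 774] [505.6 262.2 118. ] [367.  93. 110.] [649. 336. 128.]
 rack [384 169   4   2   4] [625.3 158.5 110.3] [622. 157. 110.] [629. 160. 111.]
```

View pics/c0.png

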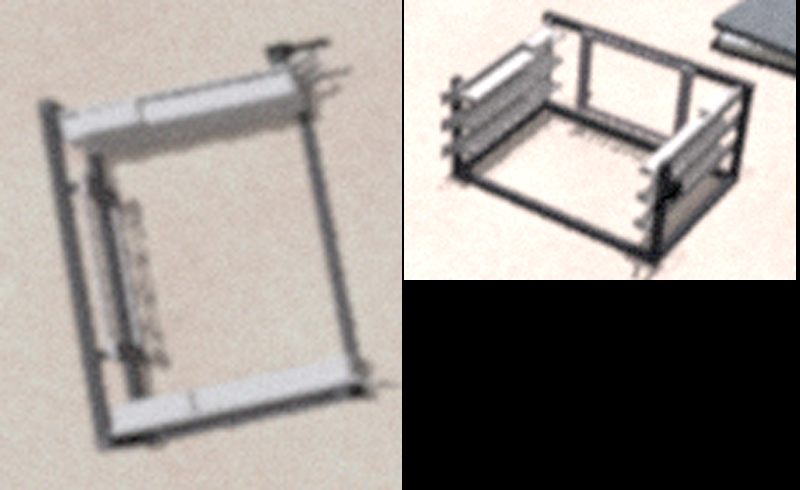

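The rack crop shows the marker on the front post on the far-x side, at about (396,177) in the scene picture. It looks level with the middle rail pair, and I'll check that later from the wrist camera. Moving toward the tray now.

Call:
arm_command(
  rows=[
    [[0.913,-0.607,0,0,0,0,1],[0.913,-0.607,0,0,0,0,1],[0.913,-0.607,0,0,0,0,1],[0.913,-0.607,0,0,0,0,1],[0.913,-0.607,0,0,0,0,1]],
  ],
)

```text
t: 0.52
eef_pos: [257.2, -485.1, 404.8]
tcp_rot: [-3.14, -0.001, 0.231]
ft_force: [0.7, -0.5, 0.7]
opening: 1.0
grip_force: 0.0
```

Call:
arm_command(
  rows=[
    [[0.913,-0.607,0,0,0,0,1],[0.913,-0.607,0,0,0,0,1],[0.913,-0.607,0,0,0,0,1],[0.913,-0.607,0,0,0,0,1],[0.913,-0.607,0,0,0,0,1]],
  ],
)

```text
t: 0.93
eef_pos: [369.9, -365.7, 404.7]
tcp_rot: [-3.141, -0.001, 0.232]
ft_force: [-0.4, 0.3, 0.4]
opening: 0.997
grip_force: 0.0
```

Call:
arm_command(
  rows=[
    [[0.913,-0.607,0,0,0,0.055,1],[0.913,-0.607,0,0,0,0.055,1],[0.913,-0.607,0,0,0,0.055,1],[0.913,-0.607,0,0,0,0.055,1],[0.913,-0.607,0,0,0,0.055,1],[0.913,-0.607,0,0,0,0.055,1]],
  ],
)

```text
t: 1.43
eef_pos: [481.1, -248.3, 404.5]
tcp_rot: [-3.141, 0.0, -0.114]
ft_force: [0.1, 0.7, -0.7]
opening: 1.004
grip_force: 0.0
```

```bash
python3 - <<'E'
from h import *
s=state();print(s["t"],s["eef_pos"],s["tcp_rot"],s["ft_force"]); print(get_calibration("wrist"))
snap("wrist","w0")
E
```

```text
1.4333 [ 481.10845312 -248.33028201  404.46354592] [-3.14138164e+00  1.69171276e-04 -1.14099434e-01] [ 0.09388602  0.69712547 -0.66961376]
{'camera_matrix': array([[357.62384658,   0.        , 323.7175652 ],
       [  0.        , 357.62384658, 198.31130895],
       [  0.        ,   0.        ,   1.        ]]), 'hand_eye': array([[-5.84345336e-04,  9.63460857e-01,  2.67848530e-01,
         7.59372412e+01],
       [ 9.99999801e-01,  6.26178854e-04, -7.07623654e-05,
        -4.49096483e-02],
       [-2.35897855e-04,  2.67848436e-01, -9.63461032e-01,
         2.03444288e+01],
       [ 0.00000000e+00,  0.00000000e+00,  0.00000000e+00,
         1.00000000e+00]])}
```

View pics/w0.png

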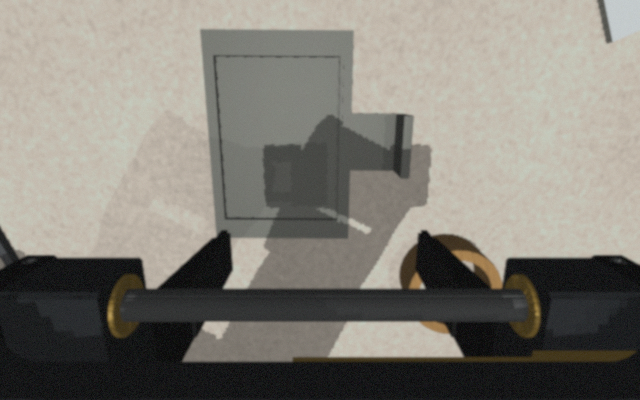

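The wrist view shows the sheet's corners at (202,30), (353,30), (348,238) and (217,238), the pull's top at (397-412, 115-178) and the tape at (450,285).

```bash
python3 - <<'E'
from h import *
def ray(t,uv,z):
    f=np.load(f"pics/{t}.npz");K,T=f["K"],f["T"]; out=[]
    for u,v in uv:
        d=T[:3,:3]@np.array([(u-K[0,2])/K[0,0],-(v-K[1,2])/K[1,1],-1]); o=T[:3,3]; out.append(o+d*(z-o[2])/d[2])
    return np.array(out)
c=ray("w0",[(202,30),(353,30),(348,238),(217,238)],4); print(c.round(1), c.mean(0), [np.linalg.norm(c[i]-c[i-1]).round(1) for i in range(4)])
a=(c[0]+c[3]-c[1]-c[2]); print("yaw",np.arctan2(a[1],a[0])); b=c[0]-c[3]+c[1]-c[2]; print("yawside",np.arctan2(b[1],b[0])+np.pi/2)
c2=ray("t0",[(358,187),(413,192),(408,270),(353,266)],4); print(c2.mean(0).round(1))
f=np.load("pics/w0.npz");P=cloud(f["d"],f["K"],f["T"]);z=P[...,2];v,u=np.mgrid[:400,:640]
m=(u<550)&(u>370)&(v>90)&(v<200)&(z>22)&(z<80)&(f["d"]>0)
q=P[m]; print("pull",m.sum(),q.mean(0),np.percentile(z[m],[5,50,95]),cv2.minAreaRect(q[z[m]>36][:,:2].astype(np.float32)))
m=(u>230)&(u<330)&(v>70)&(v<130); print("sheet z",np.median(z[m])); m=(u>500)&(v<200); print("desk",np.median(z[m]))
m=(u>200)&(u<355)&(v>25)&(v<240)
for row in (120,145,170): print(z[row,390:420:3].round(0))
E
```

```text
[[ 634.4 -146.4    4. ]
 [ 617.5 -292.7    4. ]
 [ 401.8 -266.9    4. ]
 [ 418.8 -118.8    4. ]] [ 518.12888308 -206.20238279    4.        ] [np.float64(217.3), np.float64(147.3), np.float64(217.3), np.float64(149.1)]
yaw 1.4561095302000224
yawside 1.447667334020362
[ 516.6 -207.     4. ]
pull 869 [ 504.44211888 -328.21459381   40.31114952] [26.07289628 43.2824481  44.71859204] ((503.3162841796875, -329.466796875), (9.408496856689453, 60.15943145751953), 83.17173767089844)
sheet z 3.7692775158277527
desk -0.10908659335146353
[ 5.  4.  9. 24. 39. 45. 44. 45. -0.  0.]
[ 3.  5. 18. 32. 43. 44. 44. -2.  1. -1.]
[ 3. 11. 26. 40. 45. 43. 44.  1. -2.  0.]
```

Tray yaw is 1.452 and the pull is at (503,-330). Next I'll look at the rack from above.

Call:
arm_command(
  rows=[
    [[-0.22,-0.76,0,0,0,0,1],[-0.22,-0.76,0,0,0,0,1],[-0.22,-0.76,0,0,0,0,1]],
  ],
)

```text
t: 1.73
eef_pos: [459.0, -132.7, 404.4]
tcp_rot: [-3.141, 0.001, -0.12]
ft_force: [-0.1, 0.2, 0.3]
opening: 1.0
grip_force: 0.0
```

Call:
arm_command(
  rows=[
    [[-0.22,-0.76,0,0,0,0,1],[-0.22,-0.76,0,0,0,0,1],[-0.22,-0.76,0,0,0,0,1]],
  ],
)

```text
t: 1.98
eef_pos: [439.7, -15.3, 404.7]
tcp_rot: [3.141, 0.0, -0.119]
ft_force: [0.9, -0.2, -0.5]
opening: 1.001
grip_force: 0.0
```

Call:
arm_command(
  rows=[
    [[-0.22,-0.76,0,0,0,-0.044,1],[-0.22,-0.76,0,0,0,-0.044,1],[-0.22,-0.76,0,0,0,-0.044,1],[-0.22,-0.76,0,0,0,-0.044,1]],
  ],
)

```text
t: 2.32
eef_pos: [420.4, 104.1, 404.8]
tcp_rot: [-3.141, 0.0, 0.164]
ft_force: [0.1, -0.9, -0.5]
opening: 1.004
grip_force: 0.0
```

```bash
python3 - <<'E'
from h import *
s=state();print(s["t"],s["eef_pos"],s["tcp_rot"])
im,d,P=snap("wrist","w1")
cv2.imwrite("pics/w1b.png",cv2.resize(cv2.convertScaleAbs(im[:,:,::-1],alpha=1.3),(800,500),interpolation=2))
E
```

```text
2.3167 [420.36179876 104.1180995  404.8161457 ] [-3.14114914e+00  8.65316125e-05  1.63909582e-01]
```

View pics/w1b.png

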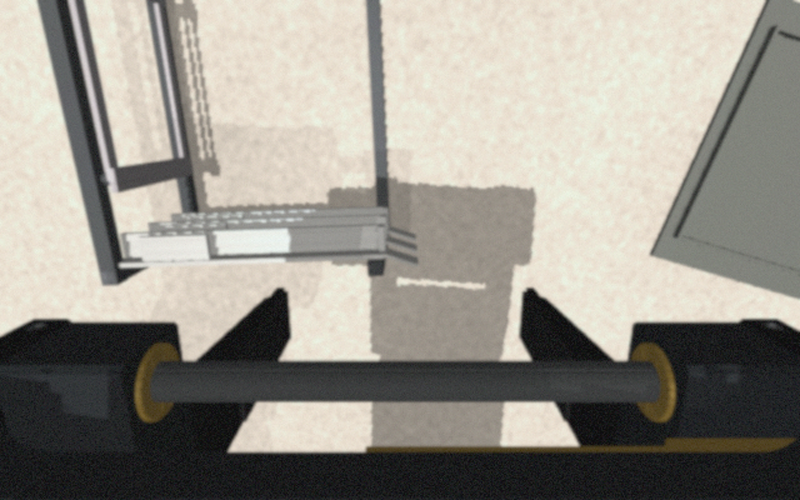

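Only the near-x half of the rack is in view: post tops at (375,265) and (110,275), no marker. I'll shift +x for the other half.

Call:
arm_command(
  rows=[
    [[0.85,0.4,0,0,0,0,1],[0.85,0.4,0,0,0,0,1],[0.85,0.4,0,0,0,0,1],[0.85,0.4,0,0,0,0,1],[0.85,0.4,0,0,0,0,1]],
  ],
)

```text
t: 2.78
eef_pos: [560.0, 58.3, 403.8]
tcp_rot: [3.141, -0.0, 0.154]
ft_force: [-0.5, -1.3, -0.7]
opening: 1.002
grip_force: 0.0
```

```bash
python3 - <<'E'
from h import *
s=state();print(s["t"],s["eef_pos"],s["tcp_rot"])
im,d,P=snap("wrist","w2")
cv2.imwrite("pics/w2b.png",cv2.resize(cv2.convertScaleAbs(im[:,:,::-1],alpha=1.3),(800,500),interpolation=2))
E
```

```text
2.7833 [560.04878418  58.31117659 403.80021898] [ 3.14096670e+00 -1.86958007e-04  1.54425456e-01]
```

View pics/w2b.png

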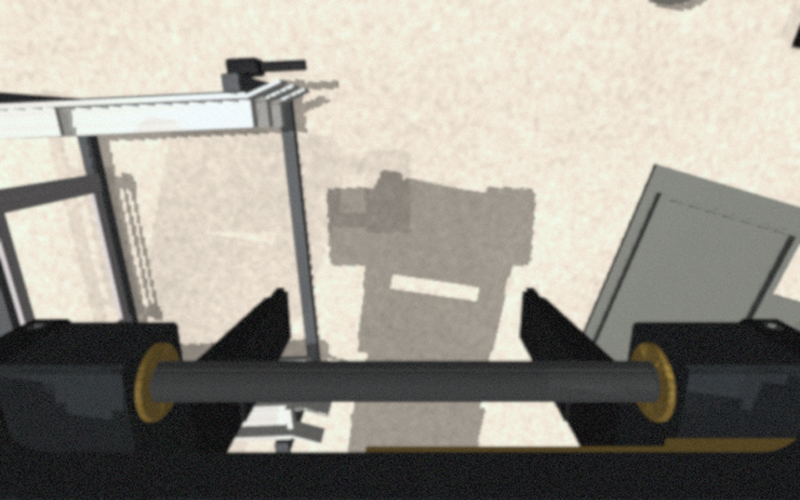

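The marker body is at (245,67) and its pointer's tip at (304,65) in the enlarged view. The front post on its side is at (235,82).

```bash
python3 - <<'E'
from h import *
Q=[]
for t,bx in(("w2",(170,250,40,65)),("w1",None)):
    f=np.load(f"pics/{t}.npz");P=cloud(f["d"],f["K"],f["T"]);im=f["im"].astype(int).sum(-1);z=P[...,2];v,u=np.mgrid[:400,:640]
    if bx:
        m=(u>=bx[0])&(u<bx[1])&(v>=bx[2])&(v<bx[3])&(im<260)&(z>20)&(f["d"]>0)
        q=P[m]
        n,l,st,c=cv2.connectedComponentsWithStats(m.astype(np.uint8)); i=1+np.argmax(st[1:,4]); print(st[i])
        for col in range(180,248,5):
            k=m&(u==col); 
            if k.any(): print(col,P[k].mean(0).round(1),z[k].min().round(),z[k].max().round(),v[k].min(),v[k].max())
    m=(z>116)&(z<128)&(f["d"]>0)&(v<235)&(im<330); q=P[m]; n,l,st,c=cv2.connectedComponentsWithStats(m.astype(np.uint8),connectivity=8)
    for i in range(1,n):
        if st[i,4]>8: k=P[l==i]; print(t,st[i],k.mean(0).round(1),cv2.minAreaRect(k[:,:2].astype(np.float32)))
E
```

```text
[179  47  66  18 741]
180 [644.2 170.9 121.8] 121.0 122.0 60 64
185 [649.7 172.9 107.9] 98.0 123.0 47 64
190 [650.3 169.8 106.8] 98.0 122.0 47 64
195 [650.8 167.4 103.3] 99.0 112.0 47 64
200 [651.8 165.2  99. ] 90.0 102.0 47 64
205 [653.3 161.9  98.1] 88.0 100.0 47 64
210 [653.9 159.5  94. ] 90.0 96.0 50 59
215 [655.5 155.7  94.3] 93.0 95.0 50 56
220 [656.1 152.   94.5] 94.0 96.0 50 56
225 [657.1 148.4  94. ] 92.0 95.0 49 56
230 [658.  144.6  94.4] 94.0 96.0 49 55
235 [658.5 140.8  94.6] 94.0 97.0 49 55
240 [659.1 137.1  94.8] 94.0 96.0 49 55
w2 [177  58  18  16 243] [642.4 167.1 121.1] ((642.407470703125, 167.7893829345703), (9.857515335083008, 9.690597534179688), 8.967670440673828)
w2 [  0 151  22  84 617] [526.8 296.2 120.9] ((528.9725952148438, 296.7216491699219), (65.36714172363281, 4.2430644035339355), 9.132105827331543)
w2 [  0 208   8  27 115] [502.3 304.4 118.4] ((504.8911437988281, 304.5245361328125), (21.695064544677734, 2.9736363887786865), 7.195411205291748)
w1 [  30    0   69  228 4125] [455.1 298.1 120.8] ((448.8775634765625, 296.7510070800781), (160.9527587890625, 13.94433879852295), 11.60468578338623)
w1 [  60    0   42  153 1017] [481.7 287.1 121.2] ((480.2225036621094, 286.7868347167969), (102.0547103881836, 4.01743221282959), 12.681730270385742)
w1 [229 203  66   4 108] [408.7 151.6 117.4] ((408.6729736328125, 151.28860473632812), (1.6818758249282837, 50.797245025634766), 11.206573486328125)
w1 [301 203  33  10  57] [414.1 105.9 117.5] ((414.218017578125, 108.2669448852539), (25.923696517944336, 1.9864524602890015), 81.72711181640625)
w1 [293 206  15  15 183] [408.2 120.8 121. ] ((407.9458923339844, 120.71259307861328), (10.59512996673584, 10.752373695373535), 10.024513244628906)
```

Call:
arm_command(
  rows=[
    [[-0.257,0.834,0,0,0,0,1],[-0.257,0.834,0,0,0,0,1],[-0.257,0.834,0,0,0,0,1],[-0.257,0.834,0,0,0,0,1]],
  ],
)

```text
t: 3.17
eef_pos: [536.9, -73.0, 404.8]
tcp_rot: [3.141, 0.001, 0.154]
ft_force: [-0.8, -0.4, -0.4]
opening: 0.998
grip_force: 0.0
```

Call:
arm_command(
  rows=[
    [[-0.257,0.834,0,0,0,0,1],[-0.257,0.834,0,0,0,0,1],[-0.257,0.834,0,0,0,0,1],[-0.257,0.834,0,0,0,0,1]],
  ],
)

```text
t: 3.5
eef_pos: [518.4, -202.4, 404.8]
tcp_rot: [3.14, 0.0, 0.154]
ft_force: [-0.2, 0.3, -0.2]
opening: 1.001
grip_force: 0.0
```

Call:
arm_command(
  rows=[
    [[-0.257,0.834,0,0,0,0.0445,1],[-0.257,0.834,0,0,0,0.0445,1],[-0.257,0.834,0,0,0,0.0445,1],[-0.257,0.834,0,0,0,0.0445,1],[-0.257,0.834,0,0,0,0.0445,1],[-0.257,0.834,0,0,0,0.0445,1]],
  ],
)

```text
t: 4.0
eef_pos: [501.2, -326.6, 404.6]
tcp_rot: [-3.141, 0.001, -0.122]
ft_force: [0.0, -0.8, -0.7]
opening: 1.002
grip_force: 0.0
```

```bash
python3 - <<'E'
from h import *
s=state();print(s["t"],s["eef_pos"],s["tcp_rot"])
K,T=calib("scene")
for p in((652,164,74),(652,164,92),(652,164,106),(660.9,133.8,92),(660.9,133.8,74)):
    c=T[:3,:3].T@(np.array(p)-T[:3,3]); print(p,K[0,0]*c[0]/-c[2]+K[0,2],K[1,1]*-c[1]/-c[2]+K[1,2])
b=cv2.imread("pics/s0.png")[155:215,370:430]; cv2.imwrite("pics/m.png",cv2.convertScaleAbs(cv2.resize(b,(600,600),interpolation=2),alpha=1.6))
E
```

```text
4.0 [ 501.21250222 -326.6481702   404.58867017] [-3.14102215e+00  6.96240098e-04 -1.22126803e-01]
(652, 164, 74) 393.3202160493007 184.44176184054618
(652, 164, 92) 394.0411533135091 178.92846408401232
(652, 164, 106) 394.61197238210315 174.56318065852346
(660.9, 133.8, 92) 388.86354081171055 185.30610029979002
(660.9, 133.8, 74) 388.1818762764386 190.85537108442122
```

View pics/m.png

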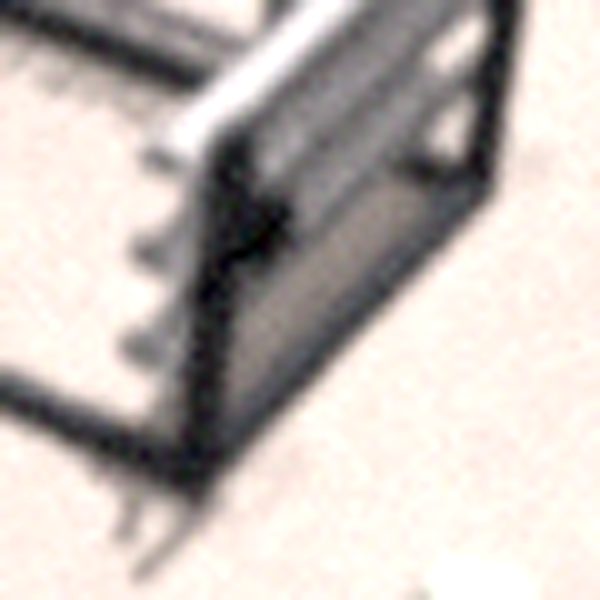

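Marker centre at about (396.5,178) in the scene picture agrees with z≈92, so the top pair (106) is the one. Descending to grasp.

Call:
arm_command(
  rows=[
    [[0.016,0.022,0.8,0,0,0,1],[0.016,0.022,0.8,0,0,0,1],[0.016,0.022,0.8,0,0,0,1],[0.016,0.022,0.8,0,0,0,1]],
  ],
)

```text
t: 4.33
eef_pos: [503.2, -328.0, 279.0]
tcp_rot: [-3.136, 0.008, -0.119]
ft_force: [-1.2, 0.9, -0.1]
opening: 1.003
grip_force: 0.0
```

Call:
arm_command(
  rows=[
    [[0,0,0.2,0,0,0,1],[0,0,0.4,0,0,0,1],[0,0,0.57,0,0,0,1],[0,0,0.57,0,0,0,1]],
  ],
)

```text
t: 4.67
eef_pos: [503.9, -328.8, 197.2]
tcp_rot: [-3.139, 0.004, -0.12]
ft_force: [-0.7, 0.4, -0.1]
opening: 0.999
grip_force: 0.0
```

Call:
arm_command(
  rows=[
    [[0,0,0,0,0,0,-1],[0,0,0,0,0,0,-1],[0,0,0,0,0,0,-1],[0,0,0,0,0,0,-1],[0,0,0,0,0,0,-1],[0,0,0,0,0,0,-1],[0,0,0,0,0,0,-1],[0,0,0,0,0,0,-1]],
  ],
)

```text
t: 5.33
eef_pos: [504.0, -330.3, 199.4]
tcp_rot: [3.141, -0.0, -0.121]
ft_force: [1.0, -0.2, -0.5]
opening: 0.498
grip_force: 0.0
```

Call:
arm_command(
  rows=[
    [[0,0,0,0,0,0,-1],[0,0,0,0,0,0,-1],[0,0,0,0,0,0,-1],[0,0,0,0,0,0,-1],[0,0,0,0,0,0,-1],[0,0,0,0,0,0,-1],[0,0,0,0,0,0,-1],[0,0,0,0,0,0,-1],[0,0,0,0,0,0,-1],[0,0,0,0,0,0,-1]],
  ],
)

```text
t: 6.17
eef_pos: [504.1, -330.3, 199.2]
tcp_rot: [3.142, -0.0, -0.121]
ft_force: [-0.2, 0.0, -0.4]
opening: 0.094
grip_force: 30.0
```

Call:
arm_command(
  rows=[
    [[0,0,-0.1,0,0,0,-1],[0,0,-0.3,0,0,0,-1],[0,0,-0.5,0,0,0,-1],[0,0,-0.7,0,0,0,-1],[0,0,-0.9,0,0,0,-1],[0,0,-0.9,0,0,0,-1],[0,0,-0.9,0,0,0,-1],[0,0,-0.9,0,0,0,-1]],
  ],
)

```text
t: 6.83
eef_pos: [503.8, -330.0, 333.4]
tcp_rot: [-3.141, 0.001, -0.121]
ft_force: [0.1, -0.0, -1.9]
opening: 0.098
grip_force: 30.0
```

```bash
python3 - <<'E'
from h import *
s=state();print(s["t"],s["eef_pos"],s["tcp_rot"],s["ft_force"],s["moment"])
im,d,P=snap("wrist","w3")
cv2.imwrite("pics/w3b.png",cv2.resize(cv2.convertScaleAbs(im[:,:,::-1],alpha=1.3),(800,500),interpolation=2))
E
```

```text
6.8333 [ 503.7930844  -330.03797332  333.40609041] [-3.14118374e+00  9.74554662e-04 -1.20789019e-01] [ 0.11526023 -0.02832559 -1.91187733] [-0.20439242  0.04224076 -0.0223128 ]
```

View pics/w3b.png

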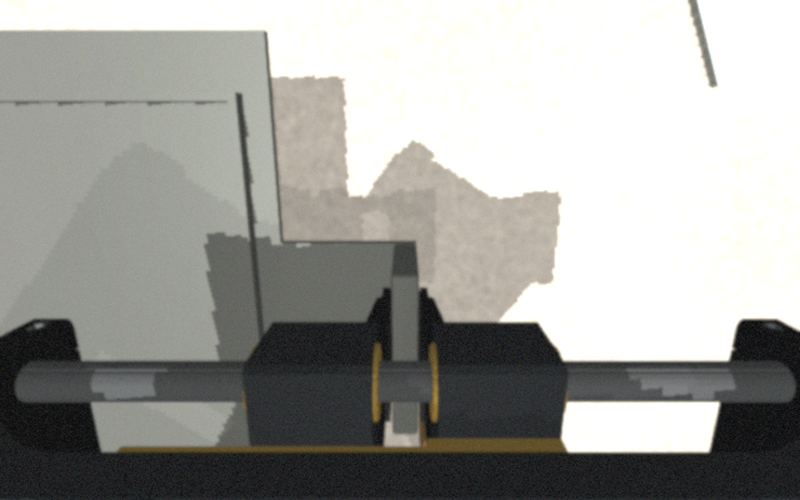

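The tray is held: its side edge runs along y≈31 in the enlarged view, and its near edge from (266,31) to (283,240). Next I'll fit its pose in the tool frame.

```bash
cat >> h.py <<'E'
def trayfit(t):
    f=np.load(f"pics/{t}.npz"); K=f["K"]; H=np.array(get_calibration("wrist")["hand_eye"])
    P=cloud(f["d"],K,H); v,u=np.mgrid[:400,:640]; g=f["im"].astype(int)
    m=(u<150)&(v>40)&(v<70)|(u<180)&(v>100)&(v<230)&(u>100)&0==1
    m=((u<170)&(v>100)&(v<180)&(u>5))
    q=P[m]; q=q[f["d"][m]>0]; med=np.median(q[:,2]); q=q[abs(q[:,2]-med)<12]
    A=np.c_[q[:,:2],np.ones(len(q))]; co=np.linalg.lstsq(A,q[:,2],rcond=None)[0]
    r=q[:,2]-A@co; k=abs(r)<2; co=np.linalg.lstsq(A[k],q[k,2],rcond=None)[0]
    # height mask vs plane -> side edge, near edge
    res=P[...,2]-(co[0]*P[...,0]+co[1]*P[...,1]+co[2])
    on=(abs(res)<8)&(f["d"]>0)
    e=[]; 
    for c in range(10,200,4):
        r0=np.where(on[:150,c])[0]
        if len(r0): e.append(P[r0[0],c])
    n=[]
    for r1 in range(35,180,4):
        c0=np.where(on[r1,:300])[0]
        if len(c0): n.append(P[r1,c0[-1]])
    e=np.array(e);n=np.array(n)
    def line(p,a,b):
        for _ in range(3):
            cc=np.polyfit(p[:,a],p[:,b],1); rr=p[:,b]-np.polyval(cc,p[:,a]); p=p[abs(rr)<max(2*rr.std(),.5)]
        return cc,rr.std()
    return co,line(e,1,0),line(n,0,1)
E
python3 - <<'E'
from h import *
co,e,n=trayfit("w3"); print("plane z=ax+by+c",co,"side x(y)",e,"near y(x)",n)
print("side x at y=-125",np.polyval(e[0],-125),"near y at x=50",np.polyval(n[0],50),"plane z at y=0",co[2])
E
```

```text
plane z=ax+by+c [-9.38373963e-04 -2.01175051e-03  1.95438372e+02] side x(y) (array([-3.15169191e-04,  1.08296264e+02]), np.float64(0.12594559816115591)) near y(x) (array([ 3.16012029e-03, -5.08114721e+01]), np.float64(0.18163776053833539))
side x at y=-125 108.33566006635125 near y at x=50 -50.653466102499415 plane z at y=0 195.43837172148292
```

```bash
cat >> h.py <<'E'
O=np.array([511.8,210.9]); PSI=1.769
def goal(fx,fz,th,ry=0.0):
    """tool pose (R,p) with the far edge at rack x=fx, height fz, tray y=ry, tilt th"""
    Rg=R.from_euler('z',PSI-np.pi/2)*R.from_euler('x',np.pi)*R.from_euler('x',-th)
    far=np.array([O[0]+fx*np.cos(PSI)-ry*np.sin(PSI),O[1]+fx*np.sin(PSI)+ry*np.cos(PSI),fz])
    return Rg,far-Rg.apply([-0.7,-200.5,199.3])
def rel(g,s):
    Rs=R.from_euler('xyz',s["tcp_rot"]); return np.r_[Rs.inv().apply(g[1]-s["eef_pos"])/150,(Rs.inv()*g[0]).as_rotvec()/(2*np.pi)].round(4)
def where(s):
    Rs=R.from_euler('xyz',s["tcp_rot"]); c,n=np.cos(PSI),np.sin(PSI)
    f=lambda p:(lambda w:np.array([c*(w[0]-O[0])+n*(w[1]-O[1]),-n*(w[0]-O[0])+c*(w[1]-O[1]),w[2]]))(Rs.apply(p)+s["eef_pos"])
    F=s["ft_force"]; return dict(t=s["t"],far=f([-0.7,-200.5,199.3]).round(1),near=f([-.7,-50.5,199.3]).round(1),Frack=np.round([c*F[0]+n*F[1],-n*F[0]+c*F[1],F[2]],1),rpy=(s["tcp_rot"]).round(4),mom=s["moment"].round(2))
E
python3 - <<'E'
from h import *
s=state(); print(where(s)); print(rel(goal(-130,135,.07),s), goal(-130,135,.07)[1])
E
```

```text
{'t': 6.8833, 'far': array([-337.9,   52.4,  133.8]), 'near': array([-480.3,   99.5,  133.7]), 'Frack': array([ 0.2,  1.3, -2.7]), 'rpy': array([-3.1406e+00,  1.8000e-03, -1.2090e-01]), 'mom': array([-0.22,  0.04,  0.06])}
[ 0.2832 -1.5874 -0.0985 -0.0112  0.002  -0.0508] [574.72303735 -98.84348346 347.83545524]
```

Call:
arm_command(
  rows=[
    [[0.06,-0.15,-0.1,0,0,0,-1],[0.12,-0.35,-0.1,0,0,0,-1],[0.2,-0.55,-0.1,-0.003,0,-0.01,-1],[0.25,-0.75,-0.1,-0.006,0,-0.025,-1],[0.28,-0.9,-0.1,-0.011,0.001,-0.04,-1],[0.283,-1,-0.1,-0.011,0.001,-0.05,-1],[0.283,-1,-0.1,-0.011,0.001,-0.05,-1],[0.283,-1,-0.1,-0.011,0.001,-0.05,-1]],
  ],
)

```text
t: 7.55
eef_pos: [564.4, -185.9, 347.9]
tcp_rot: [3.074, 0.006, 0.193]
ft_force: [-0.7, -1.1, -1.6]
opening: 0.093
grip_force: 30.0
```

```bash
python3 - <<'E'
from h import *
s=state(); print(where(s)); print(rel(goal(-130,135,.07),s))
E
```

```text
{'t': 7.55, 'far': array([-212.8,   27.7,  135.5]), 'near': array([-362.5,   28.3,  145.7]), 'Frack': array([-0.9,  0.9, -1.6]), 'rpy': array([3.0739, 0.0064, 0.1935]), 'mom': array([-0.16, -0.06, -0.03])}
[ 1.789e-01 -5.550e-01 -3.830e-02 -4.000e-04  1.100e-03 -7.000e-04]
```

Call:
arm_command(
  rows=[
    [[0.05,-0.15,-0.01,0,0,0,-1],[0.1,-0.35,-0.025,0,0.001,0,-1],[0.15,-0.5,-0.038,0,0.001,0,-1],[0.179,-0.555,-0.038,-0.0004,0.001,-0.0007,-1],[0.179,-0.555,-0.038,-0.0004,0.001,-0.0007,-1],[0.179,-0.555,-0.038,-0.0004,0.001,-0.0007,-1],[0.179,-0.555,-0.038,-0.0004,0.001,-0.0007,-1]],
  ],
)

```text
t: 8.13
eef_pos: [574.6, -100.8, 348.7]
tcp_rot: [3.07, -0.001, 0.196]
ft_force: [-0.2, -0.3, -1.9]
opening: 0.092
grip_force: 30.0
```

```bash
python3 - <<'E'
from h import *
s=state(); print(where(s)); print(rel(goal(-130,116,.07),s))
im,d,P=snap("wrist","w4"); K,T=calib("wrist",s)
cv2.imwrite("pics/w4b.png",cv2.resize(cv2.convertScaleAbs(im[:,:,::-1],alpha=1.3),(800,500),interpolation=2)); 
co,e,n=trayfit("w4"); print(co,e,n)
E
```

```text
{'t': 8.1333, 'far': array([-132.2,   -0. ,  135.6]), 'near': array([-2.818e+02,  2.000e-01,  1.463e+02]), 'Frack': array([-0.3,  0.3, -1.9]), 'rpy': array([ 3.070e+00, -1.000e-03,  1.965e-01]), 'mom': array([-0.21,  0.01, -0.08])}
[ 3.200e-03 -2.200e-02  1.314e-01  3.000e-04 -1.000e-04 -3.000e-04]
[-6.25206659e-04 -2.05789887e-03  1.95422330e+02] (array([-5.68328573e-04,  1.08255530e+02]), np.float64(0.14314232056702567)) (array([ 3.16470693e-03, -5.06849186e+01]), np.float64(0.18872222706720326))
```

View pics/w4b.png

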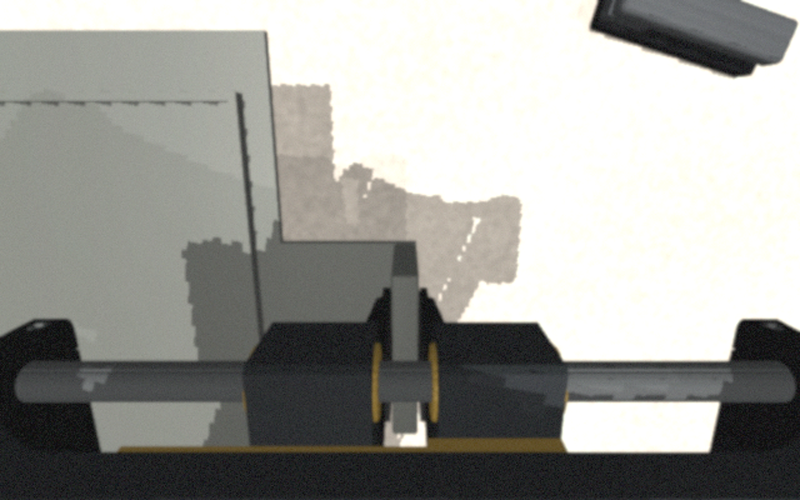

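Grip unchanged; the near edge and the stapler (690,35) show, and the rack is off-frame to the left. Lowering to entry height, then sliding in.

Call:
arm_command(
  rows=[
    [[0.003,-0.02,0.06,0,0,0,-1],[0.003,-0.02,0.131,0,0,0,-1],[0.003,-0.02,0.131,0,0,0,-1],[0.003,-0.02,0.131,0,0,0,-1]],
  ],
)

```text
t: 8.52
eef_pos: [574.7, -98.1, 328.1]
tcp_rot: [3.071, 0.0, 0.198]
ft_force: [0.3, -0.2, -1.9]
opening: 0.094
grip_force: 30.0
```

```bash
python3 - <<'E'
from h import *
s=state(); print(where(s)); print(rel(goal(-50,116,.07),s),rel(goal(10,116,.07),s))
E
```

```text
{'t': 8.5167, 'far': array([-1.294e+02, -1.000e-01,  1.152e+02]), 'near': array([-279. ,   -0. ,  125.8]), 'Frack': array([-0.2, -0.2, -1.9]), 'rpy': array([3.0709e+00, 5.0000e-04, 1.9760e-01]), 'mom': array([-0.19, -0.03,  0.04])}
[-1.000e-03 -5.264e-01 -4.200e-02  1.000e-04  1.000e-04 -1.000e-04] [-1.300e-03 -9.254e-01 -7.020e-02  1.000e-04  1.000e-04 -1.000e-04]
```

Call:
arm_command(
  rows=[
    [[0,-0.08,-0.011,0,0,0,-1],[0,-0.16,-0.017,0,0,0,-1],[0,-0.24,-0.022,0,0,0,-1],[0,-0.3,-0.026,0,0,0,-1],[0,-0.36,-0.03,0,0,0,-1],[0,-0.42,-0.034,0,0,0,-1],[0,-0.48,-0.039,0,0,0,-1],[0,-0.526,-0.042,0,0,0,-1],[0,-0.526,-0.042,0,0,0,-1]],
  ],
)

```text
t: 9.27
eef_pos: [558.9, -18.9, 329.9]
tcp_rot: [3.07, -0.001, 0.199]
ft_force: [0.6, 0.4, -3.0]
opening: 0.093
grip_force: 30.0
```

```bash
python3 - <<'E'
from h import *
s=state(); print(where(s)); print(rel(goal(12,115.5,.07),s),rel(goal(12,109,.07),s))
E
```

```text
{'t': 9.2667, 'far': array([-48.8,  -0.4, 116.8]), 'near': array([-198.4,   -0.5,  127.5]), 'Frack': array([ 0.2, -0.7, -3. ]), 'rpy': array([ 3.0702e+00, -1.2000e-03,  1.9910e-01]), 'mom': array([-0.14, -0.04, -0.02])}
[-1.400e-03 -4.029e-01 -1.820e-02  2.000e-04 -2.000e-04  1.000e-04] [-1.40e-03 -4.06e-01  2.51e-02  2.00e-04 -2.00e-04  1.00e-04]
```

Call:
arm_command(
  rows=[
    [[0,-0.07,-0.003,0,0,0,-1],[0,-0.14,-0.006,0,0,0,-1],[0,-0.21,-0.01,0,0,0,-1],[0,-0.28,-0.013,0,0,0,-1],[0,-0.35,-0.016,0,0,0,-1],[0,-0.402,-0.019,0,0,0,-1],[0,-0.402,-0.019,0,0,0,-1],[0,-0.402,-0.019,0,0,0,-1]],
  ],
)

```text
t: 9.93
eef_pos: [547.3, 39.5, 328.5]
tcp_rot: [3.07, -0.001, 0.199]
ft_force: [-0.9, -0.0, -2.7]
opening: 0.093
grip_force: 30.0
```

```bash
python3 - <<'E'
from h import *
s=state(); print(where(s)); print(rel(goal(13,108,.07),s),rel(goal(13,107,.07),s))
E
```

```text
{'t': 9.9333, 'far': array([ 10.7,  -0.5, 115.3]), 'near': array([-138.9,   -0.6,  126. ]), 'Frack': array([ 0.1,  0.9, -2.7]), 'rpy': array([ 3.0699e+00, -1.4000e-03,  1.9910e-01]), 'mom': array([-0.15,  0.01, -0.02])}
[-0.0024 -0.0167  0.0497  0.0003 -0.0002  0.0001] [-0.0024 -0.0172  0.0564  0.0003 -0.0002  0.0001]
```

Call:
arm_command(
  rows=[
    [[-0.002,-0.015,0.02,0,0,0,-1],[-0.002,-0.016,0.04,0,0,0,-1],[-0.002,-0.017,0.05,0,0,0,-1],[-0.002,-0.017,0.05,0,0,0,-1],[-0.002,-0.017,0.05,0,0,0,-1],[-0.002,-0.017,0.05,0,0,0,-1]],
  ],
)

```text
t: 10.43
eef_pos: [546.7, 40.7, 320.7]
tcp_rot: [3.07, -0.001, 0.198]
ft_force: [-0.0, 0.1, -2.7]
opening: 0.09
grip_force: 30.0
```

Call:
arm_command(
  rows=[
    [[0,0,0.005,0,0,0,-1],[0,0,0.005,0,0,0,-1],[0,0,0.005,0,0,0,-1],[0,0,0.005,0,0,0,-1]],
  ],
)

```text
t: 10.77
eef_pos: [546.7, 40.9, 320.1]
tcp_rot: [3.07, -0.002, 0.198]
ft_force: [-0.5, -0.3, -2.3]
opening: 0.09
grip_force: 30.0
```

```bash
python3 - <<'E'
from h import *
s=state(); print(where(s))
E
```

```text
{'t': 10.7667, 'far': array([ 12.2,  -0.4, 106.9]), 'near': array([-137.5,   -0.3,  117.6]), 'Frack': array([-0.2,  0.5, -2.3]), 'rpy': array([ 3.07e+00, -1.50e-03,  1.98e-01]), 'mom': array([-0.21, -0.07, -0.02])}
```

Call:
arm_command(
  rows=[
    [[0,0,0.004,0,0,0,-1],[0,0,0.004,0,0,0,-1],[0,0,0.004,0,0,0,-1]],
  ],
)

```text
t: 11.02
eef_pos: [546.7, 40.8, 319.4]
tcp_rot: [3.07, -0.001, 0.198]
ft_force: [0.2, 0.3, -2.9]
opening: 0.087
grip_force: 30.0
```

Call:
arm_command(
  rows=[
    [[0,0,0.004,0,0,0,-1],[0,0,0.004,0,0,0,-1],[0,0,0.004,0,0,0,-1]],
  ],
)

```text
t: 11.27
eef_pos: [546.7, 40.8, 318.9]
tcp_rot: [3.07, -0.001, 0.198]
ft_force: [0.4, -0.2, -0.2]
opening: 0.091
grip_force: 30.0
```

```bash
python3 - <<'E'
from h import *
s=state(); print(where(s))
E
```

```text
{'t': 11.2667, 'far': array([ 12.1,  -0.4, 105.8]), 'near': array([-137.5,   -0.3,  116.5]), 'Frack': array([-0.3, -0.4, -0.2]), 'rpy': array([ 3.0701e+00, -1.5000e-03,  1.9800e-01]), 'mom': array([ 0.03,  0.19, -0.01])}
```

Light contact at the rail height of 106, at the far +y corner. I'll back off slightly and slide in, reducing the tilt.

```bash
python3 - <<'E'
from h import *
s=state()
for X,th in((20,.068),(30,.064),(38,.059),(46,.055),(54,.053)): print(X,rel(goal(X,106.4,th),s))
E
```

```text
20 [-0.0002 -0.0476 -0.0032  0.0006 -0.0002 -0.0001]
30 [-2.000e-04 -1.088e-01 -2.600e-03  1.200e-03 -2.000e-04 -1.000e-04]
38 [-3.000e-04 -1.555e-01  3.000e-04  2.000e-03 -2.000e-04 -1.000e-04]
46 [-3.000e-04 -2.034e-01  1.900e-03  2.600e-03 -2.000e-04 -1.000e-04]
54 [-3.00e-04 -2.54e-01  8.00e-04  2.90e-03 -2.00e-04 -1.00e-04]
```

Call:
arm_command(
  rows=[
    [[0,-0.024,-0.003,0.0003,-0.0002,-0.0001,-1],[0,-0.048,-0.003,0.0006,-0.0002,-0.0001,-1],[0,-0.078,-0.003,0.0009,-0.0002,-0.0001,-1],[0,-0.109,-0.0026,0.0012,-0.0002,-0.0001,-1],[0,-0.109,-0.0026,0.0012,-0.0002,-0.0001,-1]],
  ],
)

```text
t: 11.68
eef_pos: [543.2, 57.7, 317.9]
tcp_rot: [3.078, 0.0, 0.199]
ft_force: [-0.4, -0.1, -1.7]
opening: 0.095
grip_force: 30.0
```

```bash
python3 - <<'E'
from h import *
s=state(); print(where(s))
for X,th in((38,.059),(46,.055),(54,.053)): print(X,rel(goal(X,106.4,th),s))
E
```

```text
{'t': 11.6833, 'far': array([ 31. ,   0.3, 106.2]), 'near': array([-118.7,    0.2,  115.8]), 'Frack': array([ 0. ,  0.4, -1.7]), 'rpy': array([3.0779e+00, 2.0000e-04, 1.9930e-01]), 'mom': array([-0.18, -0.01,  0.05])}
38 [ 0.0005 -0.0401  0.0023  0.0007  0.      0.0002]
46 [ 0.0005 -0.0881  0.0043  0.0014  0.      0.0002]
54 [ 0.0006 -0.1387  0.0036  0.0017  0.      0.0002]
```

Call:
arm_command(
  rows=[
    [[0.0005,-0.02,0.001,0.0004,0,0,-1],[0.0005,-0.04,0.0023,0.0007,0,0,-1],[0.0005,-0.064,0.0033,0.0011,0,0,-1],[0.0005,-0.088,0.0043,0.0014,0,0,-1],[0.0005,-0.113,0.004,0.0016,0,0,-1],[0.0005,-0.139,0.0036,0.0017,0,0,-1],[0.0005,-0.139,0.0036,0.0017,0,0,-1]],
  ],
)

```text
t: 12.27
eef_pos: [539.3, 77.8, 316.1]
tcp_rot: [3.088, -0.0, 0.199]
ft_force: [0.8, -0.2, -2.6]
opening: 0.093
grip_force: 30.0
```

```bash
python3 - <<'E'
from h import *
s=state(); print(where(s))
for X,th in((62,.052),(70,.052),): print(X,rel(goal(X,106.2,th),s))
E
```

```text
{'t': 12.2667, 'far': array([5.370e+01, 1.000e-01, 1.064e+02]), 'near': array([-96. ,  -0. , 114.4]), 'Frack': array([-0.4, -0.7, -2.6]), 'rpy': array([ 3.0884, -0.    ,  0.1991]), 'mom': array([-0.19, -0.02,  0.01])}
62 [-0.0003 -0.0534  0.0003  0.0002 -0.      0.0001]
70 [-3.000e-04 -1.067e-01 -2.500e-03  2.000e-04 -0.000e+00  1.000e-04]
```

Call:
arm_command(
  rows=[
    [[0,-0.013,0,0.0002,0,0,-1],[0,-0.026,0,0.0002,0,0,-1],[0,-0.04,0,0.0002,0,0,-1],[0,-0.053,0,0.0002,0,0,-1],[0,-0.053,0,0.0002,0,0,-1],[0,-0.053,0,0.0002,0,0,-1]],
  ],
)

```text
t: 12.77
eef_pos: [537.9, 85.1, 315.7]
tcp_rot: [3.089, -0.0, 0.199]
ft_force: [-0.3, 0.7, -2.0]
opening: 0.093
grip_force: 30.0
```

Call:
arm_command(
  rows=[
    [[0,-0.007,0,0,0,0,-1],[0,-0.014,-0.0005,0,0,0,-1],[0,-0.014,-0.0005,0,0,0,-1],[0,-0.014,-0.0005,0,0,0,-1]],
  ],
)

```text
t: 13.1
eef_pos: [537.5, 87.0, 315.7]
tcp_rot: [3.09, -0.0, 0.199]
ft_force: [-0.3, 0.4, -2.3]
opening: 0.094
grip_force: 30.0
```

```bash
python3 - <<'E'
from h import *
s=state(); print(where(s))
E
```

```text
{'t': 13.1, 'far': array([ 63.4,  -0. , 106.2]), 'near': array([-8.64e+01, -1.00e-01,  1.14e+02]), 'Frack': array([ 0.4,  0.2, -2.3]), 'rpy': array([ 3.0895, -0.    ,  0.1986]), 'mom': array([-0.18, -0.03, -0.03])}
```

Call:
arm_command(
  rows=[
    [[0,-0.005,0,0,0,0,-1],[0,-0.01,-0.0005,0,0,0,-1],[0,-0.01,-0.0005,0,0,0,-1],[0,-0.01,-0.0005,0,0,0,-1]],
  ],
)

```text
t: 13.43
eef_pos: [537.2, 88.5, 315.7]
tcp_rot: [3.09, -0.0, 0.199]
ft_force: [-0.2, 1.3, -1.8]
opening: 0.091
grip_force: 30.0
```

Call:
arm_command(
  rows=[
    [[0,-0.005,0,0,0,0,-1],[0,-0.01,-0.0005,0,0,0,-1],[0,-0.01,-0.0005,0,0,0,-1],[0,-0.01,-0.0005,0,0,0,-1]],
  ],
)

```text
t: 13.77
eef_pos: [536.9, 90.0, 315.7]
tcp_rot: [3.09, -0.0, 0.199]
ft_force: [-0.4, 0.1, -1.5]
opening: 0.093
grip_force: 30.0
```

```bash
python3 - <<'E'
from h import *
s=state(); print(where(s))
E
```

```text
{'t': 13.7667, 'far': array([ 66.4,   0. , 106.2]), 'near': array([-8.34e+01, -1.00e-01,  1.14e+02]), 'Frack': array([ 0.2,  0.4, -1.5]), 'rpy': array([ 3.0895, -0.    ,  0.1987]), 'mom': array([-0.2 , -0.02,  0.03])}
```

Call:
arm_command(
  rows=[
    [[0,-0.005,0,0,0,0,-1],[0,-0.01,-0.0005,0,0,0,-1],[0,-0.01,-0.0005,0,0,0,-1],[0,-0.01,-0.0005,0,0,0,-1]],
  ],
)

```text
t: 14.1
eef_pos: [536.6, 91.5, 315.7]
tcp_rot: [3.09, -0.0, 0.199]
ft_force: [0.1, -0.6, -3.0]
opening: 0.095
grip_force: 30.0
```

Call:
arm_command(
  rows=[
    [[0,-0.005,0,0,0,0,-1],[0,-0.01,-0.0005,0,0,0,-1],[0,-0.01,-0.0005,0,0,0,-1],[0,-0.01,-0.0005,0,0,0,-1]],
  ],
)

```text
t: 14.43
eef_pos: [536.3, 93.0, 315.7]
tcp_rot: [3.089, -0.0, 0.199]
ft_force: [-0.0, -1.0, -2.8]
opening: 0.092
grip_force: 30.0
```

Call:
arm_command(
  rows=[
    [[0,-0.005,0,0,0,0,-1],[0,-0.01,-0.0005,0,0,0,-1],[0,-0.01,-0.0005,0,0,0,-1],[0,-0.01,-0.0005,0,0,0,-1]],
  ],
)

```text
t: 14.77
eef_pos: [536.0, 94.4, 315.7]
tcp_rot: [3.089, -0.0, 0.199]
ft_force: [0.3, 0.7, -1.9]
opening: 0.092
grip_force: 30.0
```

Call:
arm_command(
  rows=[
    [[0,-0.005,0,0,0,0,-1],[0,-0.01,-0.0005,0,0,0,-1],[0,-0.01,-0.0005,0,0,0,-1],[0,-0.01,-0.0005,0,0,0,-1]],
  ],
)

```text
t: 15.1
eef_pos: [535.7, 95.9, 315.7]
tcp_rot: [3.089, -0.0, 0.199]
ft_force: [0.1, -0.4, -2.0]
opening: 0.095
grip_force: 30.0
```

Call:
arm_command(
  rows=[
    [[0,-0.005,0,0,0,0,-1],[0,-0.01,-0.0005,0,0,0,-1],[0,-0.01,-0.0005,0,0,0,-1],[0,-0.01,-0.0005,0,0,0,-1]],
  ],
)

```text
t: 15.43
eef_pos: [535.4, 97.4, 315.7]
tcp_rot: [3.09, -0.0, 0.199]
ft_force: [-0.8, 0.4, -2.3]
opening: 0.091
grip_force: 30.0
```

Call:
arm_command(
  rows=[
    [[0,-0.005,0,0,0,0,-1],[0,-0.01,-0.0005,0,0,0,-1],[0,-0.01,-0.0005,0,0,0,-1],[0,-0.01,-0.0005,0,0,0,-1]],
  ],
)

```text
t: 15.77
eef_pos: [535.1, 98.9, 315.7]
tcp_rot: [3.089, -0.0, 0.199]
ft_force: [-0.4, -0.6, -1.7]
opening: 0.091
grip_force: 30.0
```

```bash
python3 - <<'E'
from h import *
s=state(); print(where(s))
E
```

```text
{'t': 15.7667, 'far': array([ 75.4,   0. , 106.2]), 'near': array([-7.44e+01, -1.00e-01,  1.14e+02]), 'Frack': array([-0.5,  0.5, -1.7]), 'rpy': array([ 3.0895e+00, -1.0000e-04,  1.9870e-01]), 'mom': array([-0.14,  0.  ,  0.04])}
```

Call:
arm_command(
  rows=[
    [[0,-0.005,0,0,0,0,-1],[0,-0.01,-0.0005,0,0,0,-1],[0,-0.01,-0.0005,0,0,0,-1],[0,-0.01,-0.0005,0,0,0,-1]],
  ],
)

```text
t: 16.1
eef_pos: [534.8, 100.3, 315.6]
tcp_rot: [3.09, -0.0, 0.199]
ft_force: [-0.5, -0.1, -2.4]
opening: 0.088
grip_force: 30.0
```

Call:
arm_command(
  rows=[
    [[0,-0.005,0,0,0,0,-1],[0,-0.01,-0.0005,0,0,0,-1],[0,-0.01,-0.0005,0,0,0,-1],[0,-0.01,-0.0005,0,0,0,-1]],
  ],
)

```text
t: 16.43
eef_pos: [534.5, 101.8, 315.7]
tcp_rot: [3.089, -0.0, 0.199]
ft_force: [0.0, 0.1, -1.4]
opening: 0.091
grip_force: 30.0
```

Call:
arm_command(
  rows=[
    [[0,-0.005,0,0,0,0,-1],[0,-0.01,-0.0005,0,0,0,-1],[0,-0.01,-0.0005,0,0,0,-1],[0,-0.01,-0.0005,0,0,0,-1]],
  ],
)

```text
t: 16.77
eef_pos: [534.4, 102.8, 315.8]
tcp_rot: [3.088, -0.0, 0.199]
ft_force: [0.6, -6.0, -1.3]
opening: 0.096
grip_force: 30.0
```

Call:
arm_command(
  rows=[
    [[0,-0.004,0,0,0,0,-1],[0,-0.007,-0.0004,0,0,0,-1],[0,-0.007,-0.0004,0,0,0,-1],[0,-0.007,-0.0004,0,0,0,-1]],
  ],
)

```text
t: 17.1
eef_pos: [534.2, 103.6, 315.9]
tcp_rot: [3.088, -0.0, 0.199]
ft_force: [2.3, -7.6, -1.2]
opening: 0.094
grip_force: 30.0
```

```bash
python3 - <<'E'
from h import *
s=state(); print(where(s))
E
```

```text
{'t': 17.1, 'far': array([ 8.000e+01, -1.000e-01,  1.061e+02]), 'near': array([-69.8,  -0.2, 114.2]), 'Frack': array([-7.9, -0.7, -1.2]), 'rpy': array([ 3.0881e+00, -4.0000e-04,  1.9880e-01]), 'mom': array([-1.57, -0.19, -0.01])}
```

Call:
arm_command(
  rows=[
    [[0,-0.004,0,0,0,0,-1],[0,-0.007,-0.0004,0,0,0,-1],[0,-0.007,-0.0004,0,0,0,-1],[0,-0.007,-0.0004,0,0,0,-1]],
  ],
)

```text
t: 17.43
eef_pos: [534.0, 104.5, 315.9]
tcp_rot: [3.088, -0.0, 0.199]
ft_force: [1.0, -9.2, -0.0]
opening: 0.095
grip_force: 30.0
```

```bash
python3 - <<'E'
from h import *
s=state(); print(where(s))
E
```

```text
{'t': 17.4333, 'far': array([ 8.080e+01, -1.000e-01,  1.061e+02]), 'near': array([-68.9,  -0.2, 114.2]), 'Frack': array([-9.2,  0.9, -0. ]), 'rpy': array([ 3.0879e+00, -4.0000e-04,  1.9880e-01]), 'mom': array([-1.84, -0.22,  0.03])}
```

Call:
arm_command(
  rows=[
    [[0,-0.004,0,0,0,0,-1],[0,-0.0065,-0.0004,0,0,0,-1],[0,-0.0065,-0.0004,0,0,0,-1],[0,-0.0065,-0.0004,0,0,0,-1]],
  ],
)

```text
t: 17.77
eef_pos: [533.9, 105.3, 316.0]
tcp_rot: [3.088, -0.0, 0.199]
ft_force: [1.2, -11.4, 0.6]
opening: 0.095
grip_force: 30.0
```

```bash
python3 - <<'E'
from h import *
s=state(); print(where(s)); fx,_,fz=where(s)["far"]
for th in (.045,.035,.025,.015,.008,0): print(th,rel(goal(fx,106.1,th,-.1),s))
print(s["opening"])
E
```

```text
{'t': 17.7667, 'far': array([ 81.6,  -0.2, 106.1]), 'near': array([-68.2,  -0.3, 114.2]), 'Frack': array([-11.4,   1. ,   0.6]), 'rpy': array([ 3.0876e+00, -5.0000e-04,  1.9890e-01]), 'mom': array([-2.07, -0.19,  0.03])}
0.045 [-0.0005  0.0119  0.0123  0.0014 -0.0001  0.0001]
0.035 [-0.0006  0.025   0.0258  0.003  -0.0001  0.0001]
0.025 [-0.0006  0.038   0.0395  0.0046 -0.0001  0.0001]
0.015 [-0.0006  0.0508  0.0533  0.0062 -0.0001  0.0001]
0.008 [-0.0006  0.0597  0.063   0.0073 -0.0001  0.0001]
0 [-0.0006  0.0698  0.0743  0.0086 -0.0001  0.0001]
0.09485315692776665
```

Call:
arm_command(
  rows=[
    [[-0.0003,0.006,0.006,0.0007,0,0,-1],[-0.0005,0.012,0.0123,0.0014,0,0,-1],[-0.0005,0.0185,0.019,0.0022,0,0,-1],[-0.0005,0.025,0.0258,0.003,0,0,-1],[-0.0005,0.025,0.0258,0.003,0,0,-1],[-0.0005,0.025,0.0258,0.003,0,0,-1]],
  ],
)

```text
t: 18.27
eef_pos: [534.6, 101.4, 312.2]
tcp_rot: [3.107, -0.001, 0.199]
ft_force: [1.9, -9.9, 0.2]
opening: 0.088
grip_force: 30.0
```

```bash
python3 - <<'E'
from h import *
s=state(); print(where(s))
for th in (.025,.015,.01,.005,0): print(th,rel(goal(81.6,106.1,th,-.1),s))
E
```

```text
{'t': 18.2667, 'far': array([ 8.15e+01, -1.00e-01,  1.06e+02]), 'near': array([-68.4,  -0.2, 111.3]), 'Frack': array([-10.1,   0.1,   0.2]), 'rpy': array([ 3.1066e+00, -5.0000e-04,  1.9870e-01]), 'mom': array([-2.05, -0.16,  0.11])}
0.025 [-0.0002  0.0127  0.013   0.0016 -0.0001  0.0001]
0.015 [-0.0002  0.0258  0.0265  0.0032 -0.0001  0.0001]
0.01 [-0.0002  0.0323  0.0334  0.004  -0.0001  0.0001]
0.005 [-0.0002  0.0388  0.0402  0.0048 -0.0001  0.0001]
0 [-0.0002  0.0452  0.0471  0.0056 -0.0001  0.0001]
```

Call:
arm_command(
  rows=[
    [[0,0.004,0.0065,0.0008,0,0,-1],[0,0.01,0.013,0.0016,0,0,-1],[0,0.0165,0.02,0.0024,0,0,-1],[0,0.023,0.0265,0.0032,0,0,-1],[0,0.023,0.0265,0.0032,0,0,-1],[0,0.023,0.0265,0.0032,0,0,-1]],
  ],
)

```text
t: 18.77
eef_pos: [535.4, 97.8, 308.4]
tcp_rot: [3.127, -0.001, 0.199]
ft_force: [2.0, -13.0, -0.4]
opening: 0.092
grip_force: 30.0
```

```bash
python3 - <<'E'
from h import *
s=state(); print(where(s))
for th in (.01,.005,0): print(th,rel(goal(81.8,106.1,th,-.1),s))
E
```

```text
{'t': 18.7667, 'far': array([ 82. ,  -0.2, 106.1]), 'near': array([-68. ,  -0.2, 108.3]), 'Frack': array([-13.2,   0.6,  -0.4]), 'rpy': array([ 3.1266e+00, -6.0000e-04,  1.9880e-01]), 'mom': array([-2.14, -0.25,  0.05])}
0.01 [-0.0003  0.0078  0.0066  0.0008 -0.0001  0.0001]
0.005 [-0.0003  0.0144  0.0134  0.0016 -0.0001  0.0001]
0 [-0.0003  0.021   0.0201  0.0024 -0.0001  0.0001]
```

Call:
arm_command(
  rows=[
    [[0,0.008,0.0066,0.0008,0,0,-1],[0,0.0145,0.0134,0.0016,0,0,-1],[0,0.0145,0.0134,0.0016,0,0,-1],[0,0.0145,0.0134,0.0016,0,0,-1]],
  ],
)

```text
t: 19.1
eef_pos: [535.8, 95.7, 306.4]
tcp_rot: [3.137, -0.001, 0.199]
ft_force: [1.2, -10.9, -0.9]
opening: 0.094
grip_force: 30.0
```

```bash
python3 - <<'E'
from h import *
s=state(); print(where(s))
for th in (.003,0): print(th,rel(goal(81.5,106.1,th,-.1),s))
E
```

```text
{'t': 19.1, 'far': array([ 8.180e+01, -1.000e-01,  1.061e+02]), 'near': array([-68.2,  -0.2, 106.8]), 'Frack': array([-10.9,   1. ,  -0.9]), 'rpy': array([ 3.1367e+00, -6.0000e-04,  1.9880e-01]), 'mom': array([-2.17, -0.23,  0.04])}
0.003 [-0.0002  0.0049  0.0024  0.0003 -0.0001  0.0001]
0 [-0.0002  0.0088  0.0064  0.0008 -0.0001  0.0001]
```

Call:
arm_command(
  rows=[
    [[0,0.005,0.003,0.0004,0,0,-1],[0,0.0095,0.0064,0.0008,0,0,-1],[0,0.0095,0.0064,0.0008,0,0,-1],[0,0.0095,0.0064,0.0008,0,0,-1]],
  ],
)

```text
t: 19.43
eef_pos: [536.1, 94.4, 305.4]
tcp_rot: [-3.141, -0.001, 0.199]
ft_force: [0.5, -11.1, -0.8]
opening: 0.091
grip_force: 30.0
```

```bash
python3 - <<'E'
from h import *
s=state(); print(where(s))
snap("wrist","w5"); print(trayfit("w5"))
E
```

```text
{'t': 19.4333, 'far': array([ 8.150e+01, -1.000e-01,  1.061e+02]), 'near': array([-68.5,  -0.2, 106.1]), 'Frack': array([-11. ,   1.7,  -0.8]), 'rpy': array([-3.1414e+00, -6.0000e-04,  1.9880e-01]), 'mom': array([-2.07, -0.24,  0.01])}
(array([-2.73576172e-04, -1.90456916e-03,  1.95436545e+02]), (array([-9.71354925e-04,  1.13295874e+02]), np.float64(0.19387153647632827)), (array([ 3.84536187e-02, -5.27046791e+01]), np.float64(1.223180213621653)))
```

Call:
arm_command(
  rows=[
    [[0,0.003,0.0015,0,0,0,-1],[0,0.006,0.0015,0,0,0,-1],[0,0.006,0.0015,0,0,0,-1],[0,0.006,0.0015,0,0,0,-1]],
  ],
)

```text
t: 19.82
eef_pos: [536.2, 93.6, 305.2]
tcp_rot: [-3.141, -0.001, 0.199]
ft_force: [1.6, -9.2, -0.5]
opening: 0.093
grip_force: 30.0
```

```bash
python3 - <<'E'
from h import *
s=state(); print(where(s))
E
```

```text
{'t': 19.8167, 'far': array([ 8.08e+01, -1.00e-01,  1.06e+02]), 'near': array([-69.2,  -0.2, 105.9]), 'Frack': array([-9.3,  0.2, -0.5]), 'rpy': array([-3.1411e+00, -6.0000e-04,  1.9870e-01]), 'mom': array([-1.72, -0.14,  0.03])}
```

Call:
arm_command(
  rows=[
    [[0,0,0,0,0,0,-0.3],[0,0,0,0,0,0,-0.3],[0,0,0,0,0,0,-0.3],[0,0,0,0,0,0,-0.3],[0,0,0,0,0,0,-0.3],[0,0,0,0,0,0,-0.3],[0,0,0,0,0,0,-0.3],[0,0,0,0,0,0,-0.3]],
  ],
)

```text
t: 20.48
eef_pos: [535.9, 94.5, 305.0]
tcp_rot: [-3.14, -0.0, 0.199]
ft_force: [-0.2, -0.6, 0.1]
opening: 0.35
grip_force: 0.0
```

Call:
arm_command(
  rows=[
    [[0,0,-0.03,0,0,0,-0.3],[0,0,-0.1,0,0,0,-0.3],[0,0,-0.25,0,0,0,-0.3],[0,0,-0.45,0,0,0,-0.3],[0,0,-0.65,0,0,0,-0.3],[0,0,-0.85,0,0,0,-0.3],[0,0,-1,0,0,0,-0.3],[0,0,-1,0,0,0,-0.3]],
  ],
)

```text
t: 21.15
eef_pos: [535.8, 94.2, 460.6]
tcp_rot: [-3.141, -0.008, 0.199]
ft_force: [-0.7, -0.1, -0.3]
opening: 0.351
grip_force: 0.0
```

```bash
python3 - <<'E'
from h import *
s=state(); print(where(s),s["eef_pos"])
im,d,P=snap("wrist","w6")
v,u=np.mgrid[:400,:640]; c,n=np.cos(PSI),np.sin(PSI)
X=c*(P[...,0]-O[0])+n*(P[...,1]-O[1]); Y=-n*(P[...,0]-O[0])+c*(P[...,1]-O[1]); z=P[...,2]
m=(abs(Y)<80)&(X>-60)&(X<60)&(d>0)&(abs(z-110)<12); print(m.sum(), np.median(z[m])); q=np.c_[X[m],Y[m],np.ones(m.sum())]
co=np.linalg.lstsq(q,z[m],rcond=None)[0]
for _ in range(4):
    r=z[m]-q@co; k=abs(r)<2; co=np.linalg.lstsq(q[k],z[m][k],rcond=None)[0]
print("plane",co,k.sum())
k=(abs(Y)<40)&(z>142)&(z<158)&(X<-100)&(X>-150)&(d>0)
if k.any(): print("pull top",X[k].mean(),X[k].min(),X[k].max(),Y[k].min(),Y[k].max(),np.median(z[k]))
cv2.imwrite("pics/w6b.png",cv2.convertScaleAbs(im[:,:,::-1],alpha=1.3))
E
```

```text
{'t': 21.15, 'far': array([ 81.5,  -1.3, 261.4]), 'near': array([-68.5,  -1.4, 261.3]), 'Frack': array([-0. ,  0.7, -0.3]), 'rpy': array([-3.1408, -0.0081,  0.1986]), 'mom': array([ 0.06, -0.01, -0.01])} [535.76071354  94.15285886 460.58666362]
20267 109.78399086538127
plane [-4.49610057e-04 -2.61136644e-04  1.09759127e+02] 19481
pull top -120.14691850677657 -124.51315820650596 -115.85315910698779 -30.304058060262516 29.771219111598636 149.67900819851081
```

View pics/w6b.png

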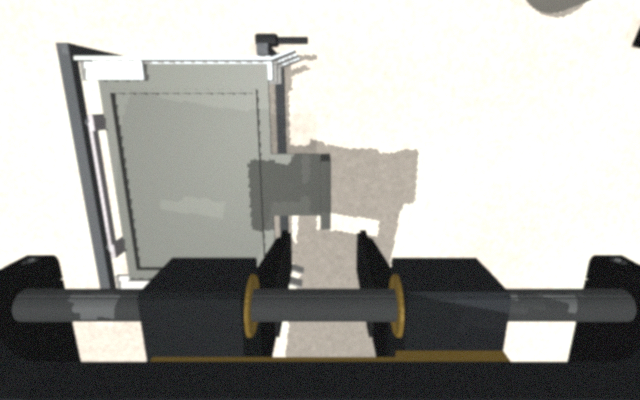

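The tray lies flat in the rack: sheet top at 109.8, tilt under 0.001, origin at rack x≈+5.4 and y≈0. The pull faces the front at (325,190) and the marker is still in place at (280,42). The fingers are clear, so I'll hand it in.

```bash
python3 -c "
from cell import *
print(job_done())"
```

```text
the job is handed in; nothing more can be done
None
```

The tray is released and lying flat behind the lugs on the top rail pair (rail tops at 106 mm, marker at about 92 mm). The job was handed in at about 21 s, but no verdict came back.

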